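# Load a flat cartridge into the detector slot

## Task

Load the flat white cartridge lying loose on the bench into the slot of the detector: slide it in along the bench, bevelled corners first, against the spring ejector until the catch at the side of the slot has snapped into the notch in the cartridge's edge and keeps it in when you let go. Keep the cartridge flat on the bench and do not force it, and leave the two brown bottles and the flask where they stand.

Things in the scene. Friction and masses are not known exactly. Their poses are not given: they have to be found in the camera images.
- cartridge: Flat white rigid slab lying loose on the bench, 110 mm long (x), 92 mm wide (y), 16 mm thick, 0.2 to 0.35 kg. Origin: centre of its underside. Its +x end goes in first and has both corners bevelled, 20 mm long, 10 mm deep; its -x end is a plain straight face. A notch 8.5 mm deep is cut through its -y edge from x = +2 to +14 mm. Grey ribs on top, 1.5 mm high, are decoration.
- detector: White instrument fixed to the bench, with a slot of two low aluminium rails before it. Origin: on the bench, midway between the rails; +x is the way in, and the home cartridge's axes point as these do. The home cartridge's origin lies between x = -8 and +6 mm: the depth is set anew each time and not given; feel for it. Housing 115 mm high, x = +78 to +228 mm, y = -100 to +100 mm.
- slot_mouth (a point): Centre of the slot's mouth, on the bench, at detector x = -43 mm, y = 0. The mouth narrows over 14 mm from about 6 mm wider on each side; then the slot is 94.5 mm wide. Floor: the bench. Rails 14 mm thick, 23.5 mm high; lips over both edges reach 7 mm inwards, 18.5 mm above the bench; open between. A home cartridge's plain end stands 6 to 20 mm out of the mouth.
- catch (a joint): Sideways travel (m) of the spring catch: an upright steel pin, 8 mm thick, that stands 7 mm into the slot through a gap in its -y rail. 0: fully out into the slot; about 0.006 to 0.008 while it rides on the cartridge's edge; back to about 0 when it snaps into the notch. Spring force 1.5 N at 0, 2.6 N at 0.007. It sits at the notch of the home cartridge, x = +10 mm of it.
- ejector (a joint): Travel (m) of the steel spring block, 30 mm wide, amid the slot's far end. 0: fully out; 0.015 with the cartridge home. Fixed end stops beside it halt the cartridge firmly 3 mm past home, at 0.018. It pushes the cartridge out with 2 N at 0, 5 N at home, so an uncaught one comes back by up to 15 mm. Pushing home takes about 8 to 12 N, more only against the stops.
- bottle_a: Brown reagent bottle with a black cap, 72 mm across, 160 mm high, 0.6 kg, standing loose. Origin: centre of its foot. Not to be disturbed.
- bottle_b: A second bottle like the first. Not to be disturbed.
- flask: Small glass flask with a white stopper, 66 mm across at the foot, 154 mm high, 0.15 kg, standing loose. Origin: centre of its foot. Not to be disturbed.
There are look-alikes about, which are no part of the job. What is shaped like the cartridge but green or red is not meant.

How it is judged:
By the outcome, as a careful person would: the job done as asked, in the order asked, and still so for the second after the job is handed in, with the robot touching nothing.
It also fails if it takes over 61 s, if anything falls off the work surface, if the arm or the gripper's body presses on something with over 40 N, if the wrist force passes 120 N, or if a joint passes its speed limit or range.

## Robot

A 6-joint arm with a two-finger parallel gripper is mounted at the origin on the work surface. World frame = base frame: x ahead of the robot, y to its left, z up, the work surface at z = 0. Lengths are in mm, angles in rad, forces in N, time in s.
With the tool pointing down it reaches from about 300 to 775 mm from the base axis. Payload 14.6 kg.
Tool frame: the origin (TCP) lies at the very end of the fingers, on their centre line; the grasp point (between the pads) lies env.grip_point_offset behind it (env.grip_point_offset is the distance from the TCP to the grasp point, in mm); z points along the fingers, y is the line along which they close (so a half turn about z gives the same grasp; the last joint's range is limited). The gripper opens to 85 mm and grips with 20 to 120 N. Pads are 22 mm wide; open, the fingers measure 114 mm over their backs; the gripper's body (76 mm by 85 mm) begins 54 mm behind the grasp point. The pads swing forward as they close: fully open they stand 13 mm farther back than shut.
Start: joints at [-1.392, 0.3, 1.521, -0, 1.321, -0.067], TCP at [133.826, -533.46, 231.281] pointing down, gripper open.
Joint ranges: [-3.03, 3.03], [-0.79, 2.21], [0.23, 2.52], [-1.04, 4.18], [0, 3.07], [-2.55, 2.55]. Speed limits (rad/s): [2.22, 2.22, 2.57, 3.14, 3.14, 3.14].

## Interface

Orientations are given as a unit quaternion [w, x, y, z].
In Python, from plant import env gives the robot as it stands. The module is installed in compiled form; this text tells all that it offers.
- The arm moves only by the tool apply_moves, never from a script. Its argument "rows" is a list of rows, each an object of numbers: "wx", "wy", "wz": the turn, a rotation vector about the tool's x, y, z scaled (see below); "x", "y", "z": the shift along the tool's x, y, z scaled (see below); "gripper": the closure, from -1 (fully open) to 1 (shut). A call has 1 to 10 rows; each row shifts and turns the commanded pose from where the row before left it, along the tool's axes as they then stand; what a row does not reach is not made up. The controller multiplies each number of a shift by 0.8 m and each number of a turn by pi rad. A row lasts 1/10 s, in which the tool goes at most 50 mm and 8.59 degrees, less where a joint would pass 70% of its speed; a pose out of reach is approached as far as the arm can. A call with a number of a shift or a turn outside -1 to 1 is refused whole. A call with a gripper value outside its range is refused whole. The fingers move at their own pace and stop on an object; "newtons" is the grip in N (left out, the last holds). Time passes only in rows, so rows that do not move let the fingers close. It gives the time, the measured TCP pose, the force, the opening and the grip force at its end, in the units of the state.
- env.state(): the state, without advancing time (a new reading comes with each control period).
- env.camera(name): name is "scene" or "top"; returns a dict with "frame" (400x640x3 uint8, blue, green, red), "range_z" (400x640 float32, mm along the optical axis (not along the pixel's ray), 0 where there is no reading), "fx", "fy", "cx", "cy" (pixels), "k1" (the pictures are not rectified: a ray, as slopes to the right and down, at radius r is drawn at 1 + k1 r^2 times it, then the intrinsics apply), "extrinsics" (4x4, takes a point from world to camera coordinates). Camera axes: x right, y down, z forward; pixel columns grow to the right and rows downward; lengths in mm; the calibration is good to about 2 mm. A picture is of the moment at which its call begins.
- env.job_done(): hands the job in; it is judged then, once.
The state is a dict: "time_s": time; "qpos": joint angles; "qvel": joint speeds; "effort": joint torques, N m; "tool_pos": TCP position; "tool_rot": TCP orientation; "wrist_force": force on the tool from outside, world axes, zero at the start; "torque": the same for the moment, N m; "opening": opening from 0.0 (shut) to 1.0 (fully open); "grip_force": force on a finger pad.
Only numpy, scipy, OpenCV 4.12 (cv2) and the standard library are available. Lean on these libraries where they do the work, as an engineer would, in place of code of your own. Each camera call takes 0.05 s, during which the arm holds its last target. There are 200 camera calls.

## Working session

There is one attempt and no reset: what is moved stays moved. The work goes in short steps, Python scripts to look and compute and a tool call to move; the robot and the scene stay as the last step left them, time stands still between calls to the robot, and variables do not carry over. Pictures are saved under pics/ and viewed, at most 10 in all, crops included, and the job is handed in when it is done.

Besides the shell and the picture viewer there is one more tool, called by a JSON object that holds its "fn" and its "kwargs". apply_moves: Moves the arm, as the interface text tells. Shifts and turns lie within -1 to 1; 1 stands for 0.8 m of shift or pi rad of turn. Its arguments: {"type":"object","properties":{"rows":{"type":"array","items":{"type":"object","properties":{"wx":{"type":"number","minimum":-1,"maximum":1},"wy":{"type":"number","minimum":-1,"maximum":1},"wz":{"type":"number","minimum":-1,"maximum":1},"x":{"type":"number","minimum":-1,"maximum":1},"y":{"type":"number","minimum":-1,"maximum":1},"z":{"type":"number","minimum":-1,"maximum":1},"gripper":{"type":"number"}}}},"newtons":{"type":"number"}},"required":["rows"]}

```bash
mkdir -p pics; cat > h.py <<'E'
import numpy as np, cv2
from plant import env
def grab(n):
    c=env.camera(n); np.savez(f'{n}.npz',**{k:v for k,v in c.items()}); return c
def load(n): 
    d=np.load(f'{n}.npz'); return {k:d[k] for k in d.files}
def ray(c,u,v):
    xd=(u-c['cx'])/c['fx']; yd=(v-c['cy'])/c['fy']; x,y=xd,yd
    for _ in range(20):
        s=1+c['k1']*(x*x+y*y); x,y=xd/s,yd/s
    return np.array([x,y,1.])
def onplane(c,u,v,z):
    R=c['extrinsics'][:3,:3];t=c['extrinsics'][:3,3]
    o=-R.T@t; d=R.T@ray(c,u,v); return o+d*(z-o[2])/d[2]
def proj(c,p):
    q=c['extrinsics'][:3,:3]@np.array(p,float)+c['extrinsics'][:3,3]
    x,y=q[0]/q[2],q[1]/q[2]; s=1+c['k1']*(x*x+y*y)
    return c['fx']*x*s+c['cx'],c['fy']*y*s+c['cy']
E
python3 - <<'E'
from h import *
for n in('scene','top'):
    c=grab(n); cv2.imwrite(f'pics/{n}0.png',c['frame']); print(n,c['fx'],c['k1'],-c['extrinsics'][:3,:3].T@c['extrinsics'][:3,3])
print(env.state(),env.grip_point_offset)
E
```

```text
scene 367.4696513861907 -0.0480663004361517 [1106.80459508 -473.09544935  640.635092  ]
top 463.0195430882769 -0.10501307748997143 [ 327.15864639  -87.23498562 1124.42621273]
{'time_s': 0.1, 'qpos': array([-1.39158519e+00,  3.00434415e-01,  1.52151159e+00,  1.71908752e-05,
        1.32068183e+00, -6.66117776e-02]), 'qvel': array([ 0.00052424, -0.00220443, -0.0029972 , -0.00122546,  0.00145884,
       -0.00131574]), 'effort': array([ 8.10854290e-04, -5.44373810e+01, -3.62366402e+01, -9.60782404e-05,
        3.10629577e-03,  2.28814736e-05]), 'tool_pos': array([ 133.80386244, -533.2681612 ,  230.77083151]), 'tool_rot': array([-5.17235507e-04,  9.92456020e-01,  1.22600086e-01, -2.08109058e-05]), 'wrist_force': array([0.13977871, 0.03590898, 0.55684394]), 'torque': array([ 0.03345581, -0.01961815, -0.01985052]), 'grip_force': 0.0, 'opening': 1.003594559447601} 18.700000000000003
```

View pics/top0.png

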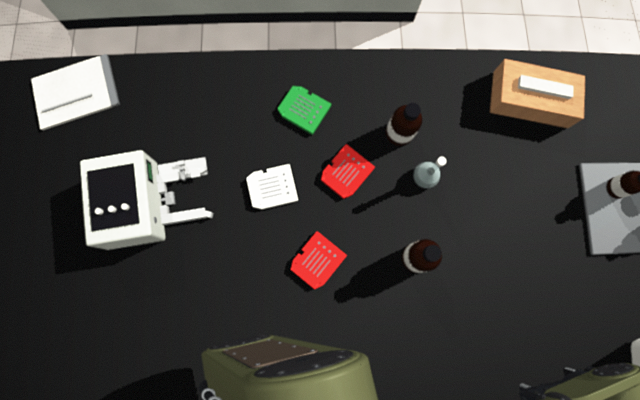

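View pics/scene0.png

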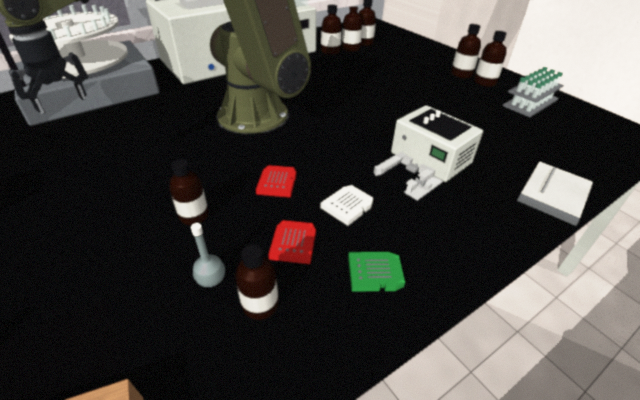

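Top view: the white slab with ribs at (272,187) is the candidate. The green one at (304,108) and the red ones at (348,172) and (319,260) are ruled out by colour. The white block at (75,92) is larger and has no ribs or bevels. The detector is at (120,200), its slot facing right, with the rails at (185,170) and (190,215). I'll confirm this in an enlarged crop.

```bash
python3 - <<'E'
from h import *
c=load('top'); f=c['frame']
cv2.imwrite('pics/crop1.png',cv2.resize(f[140:260,140:310],None,fx=4.6,fy=4.6,interpolation=cv2.INTER_CUBIC))
hsv=cv2.cvtColor(f,cv2.COLOR_BGR2HSV)
m=((hsv[...,2]>120)&(hsv[...,1]<60)).astype(np.uint8)
m[:, :225]=0;m[:,310:]=0;m[:150]=0;m[225:]=0
cs,_=cv2.findContours(m,cv2.RETR_EXTERNAL,cv2.CHAIN_APPROX_NONE)
k=max(cs,key=cv2.contourArea)
P=np.array([onplane(c,*p[0],16)[:2] for p in k],np.float32)
ap=cv2.approxPolyDP(P.reshape(-1,1,2),4,True)[:,0]; print(ap.round(1))
r=cv2.minAreaRect(P); print(r)
R=c['extrinsics'][:3,:3];t=c['extrinsics'][:3,3]
# depth map to world
v,u=np.mgrid[0:400,0:640]
ry=np.array(ray(c,u.astype(float),v.astype(float))[:2].tolist()) if False else None
def w(u,v):
    d=np.median(c['range_z'][v-1:v+2,u-1:u+2]);return R.T@(ray(c,u,v)*d-t)
for p in[(272,187),(185,165),(190,215),(200,163),(205,213),(110,170),(425,170),(425,255),(404,125)]: print(p,w(*p).round(1))
E
```

```text
[[625.2 -51.4]
 [616.1   3. ]
 [603.5  10.4]
 [611.2  15.3]
 [609.1  35. ]
 [596.8  52.2]
 [586.7  54.6]
 [521.7  39.7]
 [516.1   8.2]
 [536.7 -72.2]]
((568.8558959960938, -7.367286682128906), (97.02763366699219, 113.9608383178711), 12.2909574508667)
(272, 187) [567.6  -9.2  17. ]
(185, 165) [631.6 210.1   3. ]
(190, 215) [501.4 188.8  22.8]
(200, 163) [636.2 172.5   2.1]
(205, 213) [505.6 152.3  23.2]
(110, 170) [592.8 352.  118.4]
(425, 170) [ 593.5 -378.8   56.7]
(425, 255) [ 384.5 -338.5  157.6]
(404, 125) [ 685.1 -320.3  121.1]
```

View pics/crop1.png

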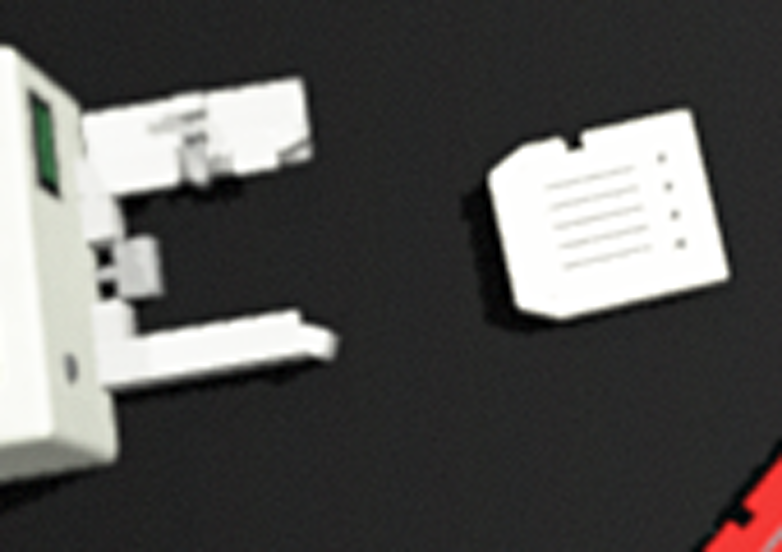

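The crop confirms it: a white slab with ribs, bevels on its left end (toward the slot) and the notch in its upper edge (world +x), which is the detector's −y rail side where the catch sits. Next I measure the rails and the cartridge, using depth and both views.

```bash
cat >> h.py <<'E'
def world(c):
    v,u=np.mgrid[0:400,0:640].astype(float)
    xd=(u-c['cx'])/c['fx'];yd=(v-c['cy'])/c['fy'];x,y=xd,yd
    for _ in range(20):
        s=1+c['k1']*(x*x+y*y);x,y=xd/s,yd/s
    d=c['range_z'];P=np.stack([x*d,y*d,d],-1)
    W=(P-c['extrinsics'][:3,3])@c['extrinsics'][:3,:3]; W[d<=0]=np.nan; return W
E
python3 - <<'E'
from h import *
for n in('top','scene'):
    c=load(n);W=world(c);f=c['frame']
    hsv=cv2.cvtColor(f,cv2.COLOR_BGR2HSV); br=(hsv[...,2]>110)&(hsv[...,1]<70)
    X,Y,Z=W[...,0],W[...,1],W[...,2]
    print(n)
    reg=br&(Y>-100)&(Y<80)&(X>480)&(X<660)&(Z>8)&(Z<25)
    p=W[reg];print('cart',len(p),p.mean(0).round(1),cv2.minAreaRect(p[:,:2].astype(np.float32)))
    reg=br&(Y>110)&(Y<260)&(X>450)&(X<700)&(Z>12)&(Z<30)
    k,l=cv2.connectedComponents(reg.astype(np.uint8))
    for i in range(1,k):
        q=W[l==i]
        if len(q)<40: continue
        vu=np.argwhere(l==i)
        print(i,len(q),'px u,v',vu.min(0)[::-1],vu.max(0)[::-1],'z',np.median(q[:,2]).round(1),cv2.minAreaRect(q[:,:2].astype(np.float32)),'\n',cv2.boxPoints(cv2.minAreaRect(q[:,:2].astype(np.float32))).round(1).tolist())
    reg=(Z>100)&(Z<125)&(Y>150)&(Y<500)&(X>380)&(X<720)
    q=W[reg]; print('house',len(q),cv2.minAreaRect(q[:,:2].astype(np.float32)),cv2.boxPoints(cv2.minAreaRect(q[:,:2].astype(np.float32))).round(1).tolist())
E
```

```text
top
cart 1633 [568.3  -8.4  15.8] ((569.6879272460938, -7.1298675537109375), (93.86470031738281, 110.09232330322266), 12.210320472717285)
2 122 px u,v [190 165] [206 176] z 22.8 ((610.375732421875, 172.5692596435547), (22.2074031829834, 38.15507888793945), 15.545002937316895) 
 [[594.5999755859375, 188.0], [604.7999877929688, 151.1999969482422], [626.2000122070312, 157.1999969482422], [616.0, 193.89999389648438]]
4 794 px u,v [160 171] [211 236] z 22.2 ((543.4229125976562, 221.7779541015625), (146.3775177001953, 129.20257568359375), 22.081056594848633) 
 [[451.29998779296875, 254.10000610351562], [499.8999938964844, 134.39999389648438], [635.5, 189.39999389648438], [587.0, 309.20001220703125]]
house 5567 ((531.8306274414062, 339.8410339355469), (201.6005096435547, 151.68331909179688), 8.509944915771484) [[420.8999938964844, 399.8999938964844], [443.3999938964844, 249.89999389648438], [642.7000122070312, 279.79998779296875], [620.2999877929688, 429.79998779296875]]
scene
cart 1086 [574.2 -11.7  14.1] ((570.8777465820312, -8.0606689453125), (94.65728759765625, 114.29906463623047), 11.973668098449707)
1 540 px u,v [374 145] [431 189] z 21.0 ((542.0379638671875, 207.19850158691406), (163.99205017089844, 126.00511932373047), 8.00481128692627) 
 [[452.1000061035156, 258.20001220703125], [469.6000061035156, 133.39999389648438], [632.0, 156.1999969482422], [614.5, 281.0]]
house 2029 ((536.91064453125, 340.598388671875), (199.5355224609375, 153.2617950439453), 8.147211074829102) [[427.29998779296875, 402.29998779296875], [449.0, 250.60000610351562], [646.5, 278.8999938964844], [624.7999877929688, 430.6000061035156]]
```

```bash
cat >> h.py <<'E'
A=np.deg2rad(8.4); O=np.array([554.8,188.5]); EX=np.array([-np.sin(A),np.cos(A)]); EY=np.array([-np.cos(A),-np.sin(A)])
def det(p): p=np.asarray(p)[...,:2]-O; return np.stack([p@EX,p@EY],-1)
def wor(x,y): return O+x*EX+y*EY
def pix(c,mask,z):
    cs,_=cv2.findContours(mask.astype(np.uint8),cv2.RETR_EXTERNAL,cv2.CHAIN_APPROX_NONE)
    k=max(cs,key=cv2.contourArea)[:,0]; return np.array([onplane(c,*p,z)[:2] for p in k])
E
python3 - <<'E'
from h import *
c=load('top');f=c['frame'];hsv=cv2.cvtColor(f,cv2.COLOR_BGR2HSV)
red=(hsv[...,1]>150)&((hsv[...,0]<10)|(hsv[...,0]>170))&(hsv[...,2]>80)
for a,b in((0,205),(205,400)):
    m=red.copy();m[:a]=0;m[b:]=0;m[:,:280]=0;m[:,380:]=0
    P=det(pix(c,m,16));print('red det',P.min(0).round(),P.max(0).round())
    print(cv2.boxPoints(cv2.minAreaRect(P.astype(np.float32))).round().tolist())
# rails: edges along det y at several det x, at z=23.5 (inner lip/outer), brightness profile
g=cv2.GaussianBlur(f,(3,3),0).mean(2)
for x in(-30,-15,20,40,60):
    ys=np.arange(-80,80,1.); b=[]
    for y in ys:
        u,v=proj(c,[*wor(x,y),23.5]); b.append(cv2.getRectSubPix(g.astype(np.float32),(1,1),(float(u),float(v)))[0,0])
    b=np.array(b)>110; e=np.flatnonzero(np.diff(b.astype(int))); print('x',x,'edges y',ys[e]+.5)
for y in(-58,-54,54,58):
    xs=np.arange(-70,20,1.);b=np.array([cv2.getRectSubPix(g.astype(np.float32),(1,1),tuple(map(float,proj(c,[*wor(x,y),23.5]))))[0,0] for x in xs])>110
    print('y',y,'edge x',(xs[np.flatnonzero(np.diff(b.astype(int)))]+.5))
m=(hsv[...,2]>120)&(hsv[...,1]<60);m[:, :225]=0;m[:,310:]=0;m[:150]=0;m[225:]=0
W=world(c); p=W[m&(abs(W[...,2]-16)<5)][:,:2]
r=cv2.minAreaRect(det(p).astype(np.float32));print('cart det',r)
t=wor(r[0][0],90);print('target above',t)
q=env.state();print(q['tool_pos'])
E
```

```text
red det [-455.  -63.] [-319.   72.]
[[-458.0, 7.0], [-396.0, -66.0], [-309.0, 9.0], [-372.0, 82.0]]
red det [-346.  140.] [-209.  276.]
[[-349.0, 209.0], [-287.0, 137.0], [-201.0, 212.0], [-264.0, 284.0]]
x -30 edges y [-40.5  42.5  64.5]
x -15 edges y [-37.5  37.5  64.5]
x 20 edges y [-40.5  37.5  64.5]
x 40 edges y [-37.5  37.5  64.5]
x 60 edges y [64.5]
y -58 edge x [-47.5]
y -54 edge x [-46.5]
y 54 edge x [-45.5]
y 58 edge x [-46.5]
cart det ((-195.6970672607422, 13.838382720947266), (110.10099792480469, 93.8346176147461), 3.8329169750213623)
target above [494.3535103  -18.24516685]
[ 133.80386244 -533.2681612   230.77083151]
```

{"fn": "apply_moves", "kwargs": {"rows": [{"x": 0.037, "y": -0.0322, "gripper": -0.4}, {"x": 0.037, "y": -0.0322, "gripper": -0.4}, {"x": 0.037, "y": -0.0322, "gripper": -0.4}, {"x": 0.037, "y": -0.0322, "gripper": -0.4}, {"x": 0.037, "y": -0.0322, "gripper": -0.4}, {"x": 0.037, "y": -0.0322, "gripper": -0.4}, {"x": 0.037, "y": -0.0322, "gripper": -0.4}, {"x": 0.037, "y": -0.0322, "gripper": -0.4}, {"x": 0.037, "y": -0.0322, "gripper": -0.4}, {"x": 0.037, "y": -0.0322, "gripper": -0.4}], "newtons": 40}}

```text
invalid input at $.rows[0]: expected keys wx, wy, wz, x, y, z, gripper
```

{"fn": "apply_moves", "kwargs": {"rows": [{"x": 0.037, "y": -0.0322, "gripper": -0.4}, {"x": 0.037, "y": -0.0322, "gripper": -0.4}, {"x": 0.037, "y": -0.0322, "gripper": -0.4}, {"x": 0.037, "y": -0.0322, "gripper": -0.4}, {"x": 0.037, "y": -0.0322, "gripper": -0.4}, {"x": 0.037, "y": -0.0322, "gripper": -0.4}, {"wz": 0.0314}, {}]}}

```text
invalid input at $.rows[0]: expected keys wx, wy, wz, x, y, z, gripper
```

```bash
cat >> h.py <<'E'
def stat():
    s=env.state();p=s['tool_pos'];q=s['tool_rot'];ang=np.rad2deg(2*np.arctan2(q[2],q[1]))
    f=s['wrist_force'];print('t',round(s['time_s'],2),'det',det(p).round(1),'z',p[2].round(1),'yaw',ang.round(2),'F det',np.round([f[:2]@EX,f[:2]@EY,f[2]],2),'open',round(s['opening'],2),'tilt',q[[0,3]].round(4))
E
python3 -c "from h import *;stat()"
```

```text
t 0.1 det [-652.5  521.9] z 230.8 yaw 14.08 F det [ 0.02 -0.14  0.56] open 1.0 tilt [-0.0005 -0.    ]
```

{"fn": "apply_moves", "kwargs": {"rows": [{"wx": 0, "wy": 0, "wz": 0, "x": 0.037, "y": -0.0322, "z": 0, "gripper": -0.4}, {"wx": 0, "wy": 0, "wz": 0, "x": 0.037, "y": -0.0322, "z": 0, "gripper": -0.4}, {"wx": 0, "wy": 0, "wz": 0, "x": 0.037, "y": -0.0322, "z": 0, "gripper": -0.4}, {"wx": 0, "wy": 0, "wz": 0, "x": 0.037, "y": -0.0322, "z": 0, "gripper": -0.4}, {"wx": 0, "wy": 0, "wz": 0, "x": 0.037, "y": -0.0322, "z": 0, "gripper": -0.4}, {"wx": 0, "wy": 0, "wz": 0, "x": 0.037, "y": -0.0322, "z": 0, "gripper": -0.4}, {"wx": 0, "wy": 0, "wz": 0, "x": 0.037, "y": -0.0322, "z": 0, "gripper": -0.4}, {"wx": 0, "wy": 0, "wz": 0, "x": 0.037, "y": -0.0322, "z": 0, "gripper": -0.4}], "newtons": 40}}

```text
time_s: 0.9
tool_pos: [313.9, -274.5, 231.2]
tool_rot: [-0.0, 0.992, 0.122, -0.0]
wrist_force: [1.4, 0.1, -0.3]
opening: 0.699
grip_force: 0.0
```

{"fn": "apply_moves", "kwargs": {"rows": [{"wx": 0, "wy": 0, "wz": 0, "x": 0.037, "y": -0.0322, "z": 0, "gripper": -0.4}, {"wx": 0, "wy": 0, "wz": 0, "x": 0.037, "y": -0.0322, "z": 0, "gripper": -0.4}, {"wx": 0, "wy": 0, "wz": 0, "x": 0.037, "y": -0.0322, "z": 0, "gripper": -0.4}, {"wx": 0, "wy": 0, "wz": 0, "x": 0.037, "y": -0.0322, "z": 0, "gripper": -0.4}, {"wx": 0, "wy": 0, "wz": 0, "x": 0.037, "y": -0.0322, "z": 0, "gripper": -0.4}, {"wx": 0, "wy": 0, "wz": 0, "x": 0.037, "y": -0.0322, "z": 0, "gripper": -0.4}, {"wx": 0, "wy": 0, "wz": 0, "x": 0.037, "y": -0.0322, "z": 0, "gripper": -0.4}, {"wx": 0, "wy": 0, "wz": 0.0314, "x": 0.019, "y": -0.016, "z": 0, "gripper": -0.4}, {"wx": 0, "wy": 0, "wz": 0, "x": 0, "y": 0, "z": 0, "gripper": -0.4}, {"wx": 0, "wy": 0, "wz": 0, "x": 0, "y": 0, "z": 0, "gripper": -0.4}]}}

```text
time_s: 1.9
tool_pos: [481.8, -34.5, 230.9]
tool_rot: [-0.0, 0.997, 0.075, -0.0]
wrist_force: [-0.6, 0.0, 0.1]
opening: 0.702
grip_force: 0.0
```

```bash
python3 -c "from h import *;stat()"
```

```text
t 1.9 det [-210.   104.8] z 230.9 yaw 8.56 F det [0.11 0.59 0.07] open 0.7 tilt [-0.     -0.0004]
```

{"fn": "apply_moves", "kwargs": {"rows": [{"wx": 0, "wy": 0, "wz": 0.001, "x": 0, "y": -0.014, "z": 0.055, "gripper": -0.4}, {"wx": 0, "wy": 0, "wz": 0, "x": 0, "y": 0, "z": 0.055, "gripper": -0.4}, {"wx": 0, "wy": 0, "wz": 0, "x": 0, "y": 0, "z": 0.055, "gripper": -0.4}, {"wx": 0, "wy": 0, "wz": 0, "x": 0, "y": 0, "z": 0.055, "gripper": -0.4}, {"wx": 0, "wy": 0, "wz": 0, "x": 0, "y": 0, "z": 0.055, "gripper": -0.4}, {"wx": 0, "wy": 0, "wz": 0, "x": 0, "y": 0, "z": 0, "gripper": -0.4}, {"wx": 0, "wy": 0, "wz": 0, "x": 0, "y": 0, "z": 0, "gripper": -0.4}]}}

```text
time_s: 2.6
tool_pos: [480.5, -24.1, 12.3]
tool_rot: [-0.0, 0.997, 0.072, -0.0]
wrist_force: [1.1, 0.1, -0.4]
opening: 0.701
grip_force: 0.0
```

{"fn": "apply_moves", "kwargs": {"rows": [{"wx": 0, "wy": 0, "wz": 0, "x": 0, "y": 0, "z": 0.0025, "gripper": -0.4}, {"wx": 0, "wy": 0, "wz": 0, "x": 0, "y": 0, "z": 0.0025, "gripper": -0.4}, {"wx": 0, "wy": 0, "wz": 0, "x": 0, "y": 0, "z": 0, "gripper": -0.4}]}}

```text
time_s: 2.9
tool_pos: [481.0, -23.6, 8.5]
tool_rot: [0.0, 0.997, 0.072, 0.001]
wrist_force: [0.2, 0.3, -1.1]
opening: 0.697
grip_force: 0.0
```

```bash
python3 - <<'E'
from h import *
stat();c=grab('scene')
cv2.imwrite('pics/s1.png',cv2.resize(c['frame'][120:280,220:460],None,fx=3.3,fy=3.3,interpolation=cv2.INTER_CUBIC))
E
```

```text
t 2.9 det [-199.  104.] z 8.5 yaw 8.26 F det [ 0.29 -0.29 -1.12] open 0.7 tilt [0.0002 0.001 ]
```

View pics/s1.png

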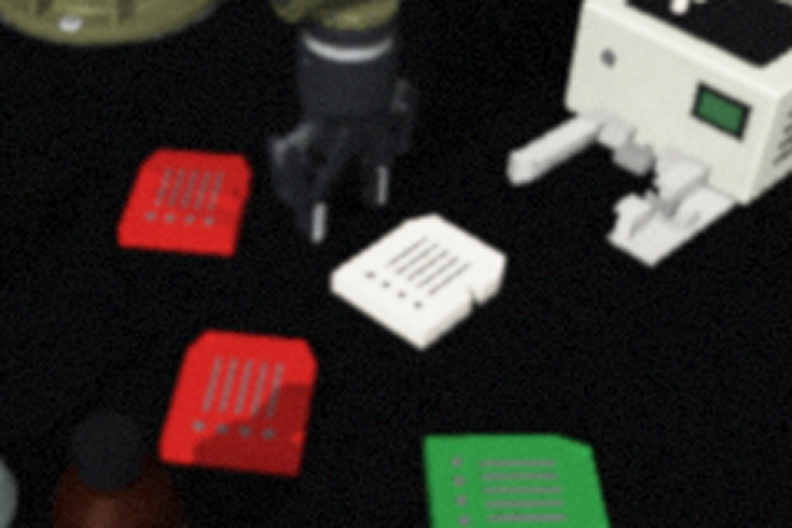

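The picture shows the fingers at (320,225) and (382,185), beside the cartridge's −x-world edge and clear of it, just above the bench. I'll lower a bit and push sideways gently.

{"fn": "apply_moves", "kwargs": {"rows": [{"wx": 0, "wy": 0, "wz": 0, "x": 0.003, "y": 0, "z": 0.0025, "gripper": -0.4}, {"wx": 0, "wy": 0, "wz": 0, "x": 0.003, "y": 0, "z": 0.0025, "gripper": -0.4}, {"wx": 0, "wy": 0, "wz": 0, "x": 0.003, "y": 0, "z": 0.0015, "gripper": -0.4}, {"wx": 0, "wy": 0, "wz": 0, "x": 0, "y": 0, "z": 0, "gripper": -0.4}, {"wx": 0, "wy": 0, "wz": 0, "x": 0, "y": 0, "z": 0, "gripper": -0.4}]}}

```text
time_s: 3.45
tool_pos: [487.6, -22.4, 2.0]
tool_rot: [-0.0, 0.997, 0.072, -0.0]
wrist_force: [0.0, -0.7, 0.1]
opening: 0.697
grip_force: 0.0
```

```bash
python3 -c "from h import *;stat()"
```

```text
t 3.45 det [-198.8   97.3] z 2.0 yaw 8.26 F det [-0.7   0.09  0.05] open 0.7 tilt [-0.     -0.0001]
```

{"fn": "apply_moves", "kwargs": {"rows": [{"wx": 0, "wy": 0, "wz": 0, "x": 0.006, "y": 0, "z": 0, "gripper": -0.4}, {"wx": 0, "wy": 0, "wz": 0, "x": 0.006, "y": 0, "z": 0, "gripper": -0.4}, {"wx": 0, "wy": 0, "wz": 0, "x": 0.006, "y": 0, "z": 0, "gripper": -0.4}, {"wx": 0, "wy": 0, "wz": 0, "x": 0.005, "y": 0, "z": 0, "gripper": -0.4}, {"wx": 0, "wy": 0, "wz": 0, "x": 0.005, "y": 0, "z": 0, "gripper": -0.4}, {"wx": 0, "wy": 0, "wz": 0, "x": 0.005, "y": 0, "z": 0, "gripper": -0.4}, {"wx": 0, "wy": 0, "wz": 0, "x": 0.005, "y": 0, "z": 0, "gripper": -0.4}, {"wx": 0, "wy": 0, "wz": 0, "x": 0.003, "y": 0, "z": 0, "gripper": -0.4}, {"wx": 0, "wy": 0, "wz": 0, "x": 0, "y": 0, "z": 0, "gripper": -0.4}]}}

```text
time_s: 4.35
tool_pos: [520.4, -17.7, 2.1]
tool_rot: [0.0, 0.997, 0.072, 0.0]
wrist_force: [0.8, 0.4, -0.0]
opening: 0.698
grip_force: 0.0
```

```bash
cat >> h.py <<'E'
def cart(xmax=-40):
    for n in('scene','top'):
        c=grab(n);W=world(c);D=det(W[...,:2]);hsv=cv2.cvtColor(c['frame'],cv2.COLOR_BGR2HSV)
        m=(hsv[...,2]>110)&(hsv[...,1]<60)&(abs(W[...,2]-16)<5)&(D[...,0]>-290)&(D[...,0]<xmax)&(abs(D[...,1])<100)
        k,l,s,_=cv2.connectedComponentsWithStats(m.astype(np.uint8))
        if k<2: print(n,'none');continue
        i=1+s[1:,4].argmax();print(n,'cart',s[i,4],cv2.minAreaRect(D[l==i].astype(np.float32)))
E
python3 -c "from h import *;stat();cart()"
```

```text
t 4.35 det [-198.9   64.2] z 2.1 yaw 8.25 F det [ 0.29 -0.83 -0.05] open 0.7 tilt [0.     0.0002]
scene cart 1064 ((-198.7490234375, 7.4809417724609375), (112.40495300292969, 97.40563201904297), 0.40659189224243164)
top cart 99 ((-224.94436645507812, -33.29381561279297), (20.6181697845459, 54.34492874145508), 81.24776458740234)
```

{"fn": "apply_moves", "kwargs": {"rows": [{"wx": 0, "wy": 0, "wz": 0, "x": 0.004, "y": 0, "z": 0, "gripper": -0.4}, {"wx": 0, "wy": 0, "wz": 0, "x": 0.004, "y": 0, "z": 0, "gripper": -0.4}, {"wx": 0, "wy": 0, "wz": 0, "x": 0.002, "y": 0, "z": 0, "gripper": -0.4}, {"wx": 0, "wy": 0, "wz": 0, "x": 0, "y": 0, "z": 0, "gripper": -0.4}, {"wx": 0, "wy": 0, "wz": 0, "x": -0.02, "y": 0, "z": 0, "gripper": -0.4}, {"wx": 0, "wy": 0, "wz": 0, "x": -0.03, "y": 0, "z": -0.04, "gripper": -0.4}, {"wx": 0, "wy": 0, "wz": 0, "x": 0, "y": 0.05, "z": -0.03, "gripper": -0.4}, {"wx": 0, "wy": 0, "wz": 0, "x": 0, "y": 0.06, "z": 0, "gripper": -0.4}, {"wx": 0, "wy": 0, "wz": 0, "x": 0, "y": 0.05, "z": 0, "gripper": -0.4}, {"wx": 0, "wy": 0, "wz": 0, "x": 0, "y": 0, "z": 0, "gripper": -0.4}]}}

```text
time_s: 5.45
tool_pos: [507.3, -152.9, 58.6]
tool_rot: [0.001, 0.998, 0.07, 0.001]
wrist_force: [0.3, 0.5, -0.3]
opening: 0.701
grip_force: 0.0
```

```bash
python3 -c "from h import *;stat();cart()"
```

```text
t 5.45 det [-330.8   96.9] z 58.6 yaw 8.03 F det [ 0.43 -0.35 -0.25] open 0.7 tilt [0.0006 0.0009]
scene cart 1060 ((-199.16458129882812, -2.2193260192871094), (111.73426818847656, 93.82657623291016), 0.3075029253959656)
top cart 1574 ((-198.95626831054688, -0.8313331604003906), (93.43917846679688, 110.11223602294922), 89.5574951171875)
```

{"fn": "apply_moves", "kwargs": {"rows": [{"wx": 0, "wy": 0, "wz": 0, "x": 0.04, "y": -0.023, "z": 0, "gripper": -0.4}, {"wx": 0, "wy": 0, "wz": 0, "x": 0.041, "y": -0.023, "z": 0, "gripper": -0.4}, {"wx": 0, "wy": 0, "wz": 0, "x": 0.041, "y": -0.023, "z": 0, "gripper": -0.4}, {"wx": 0, "wy": 0, "wz": 0, "x": 0, "y": 0, "z": 0, "gripper": -0.4}]}}

```text
time_s: 5.95
tool_pos: [597.6, -76.4, 58.0]
tool_rot: [-0.0, 0.997, 0.074, 0.001]
wrist_force: [0.4, -0.4, 0.4]
opening: 0.706
grip_force: 0.0
```

```bash
python3 -c "from h import *;stat();print(env.state()['qpos'].round(2))"
```

```text
t 5.95 det [-268.3   -3.6] z 58.0 yaw 8.5 F det [-0.44 -0.36  0.45] open 0.71 tilt [-0.0001  0.0006]
[-0.19  0.6   1.52  0.    1.02  1.23]
```

{"fn": "apply_moves", "kwargs": {"rows": [{"wx": 0, "wy": 0, "wz": 0, "x": -0.0035, "y": 0.014, "z": 0, "gripper": -0.4}, {"wx": 0, "wy": 0, "wz": -0.0454, "x": 0, "y": 0, "z": 0, "gripper": -0.4}, {"wx": 0, "wy": 0, "wz": -0.0454, "x": 0, "y": 0, "z": 0, "gripper": -0.4}, {"wx": 0, "wy": 0, "wz": -0.0454, "x": 0, "y": 0, "z": 0, "gripper": -0.4}, {"wx": 0, "wy": 0, "wz": -0.0454, "x": 0, "y": 0, "z": 0, "gripper": -0.4}, {"wx": 0, "wy": 0, "wz": -0.0454, "x": 0, "y": 0, "z": 0, "gripper": -0.4}, {"wx": 0, "wy": 0, "wz": -0.0454, "x": 0, "y": 0, "z": 0, "gripper": -0.4}]}}

```text
time_s: 6.65
tool_pos: [593.3, -92.8, 58.1]
tool_rot: [-0.0, 0.876, 0.482, -0.0]
wrist_force: [-0.1, -0.6, 0.3]
opening: 0.699
grip_force: 0.0
```

{"fn": "apply_moves", "kwargs": {"rows": [{"wx": 0, "wy": 0, "wz": -0.0454, "x": 0, "y": 0, "z": 0, "gripper": -0.4}, {"wx": 0, "wy": 0, "wz": -0.0454, "x": 0, "y": 0, "z": 0, "gripper": -0.4}, {"wx": 0, "wy": 0, "wz": -0.0454, "x": 0, "y": 0, "z": 0, "gripper": -0.4}, {"wx": 0, "wy": 0, "wz": -0.0454, "x": 0, "y": 0, "z": 0, "gripper": -0.4}, {"wx": 0, "wy": 0, "wz": -0.0454, "x": 0, "y": 0, "z": 0, "gripper": -0.4}, {"wx": 0, "wy": 0, "wz": 0, "x": 0, "y": 0, "z": 0, "gripper": -0.4}, {"wx": 0, "wy": 0, "wz": 0, "x": 0, "y": 0, "z": 0, "gripper": -0.4}]}}

```text
time_s: 7.35
tool_pos: [593.7, -92.4, 58.2]
tool_rot: [-0.0, 0.657, 0.754, -0.0]
wrist_force: [-0.6, -0.3, -0.3]
opening: 0.698
grip_force: 0.0
```

```bash
python3 -c "from h import *;stat();print(env.state()['qpos'].round(2))"
```

```text
t 7.35 det [-283.6    2.5] z 58.2 yaw 97.86 F det [-0.17  0.67 -0.25] open 0.7 tilt [-0.0001 -0.    ]
[-0.22  0.6   1.52 -0.    1.02 -0.35]
```

{"fn": "apply_moves", "kwargs": {"rows": [{"wx": 0, "wy": 0, "wz": -0.003, "x": 0, "y": 0.004, "z": 0.035, "gripper": -0.4}, {"wx": 0, "wy": 0, "wz": 0, "x": 0, "y": 0, "z": 0.025, "gripper": -0.4}, {"wx": 0, "wy": 0, "wz": 0, "x": 0, "y": 0, "z": 0.01, "gripper": -0.4}, {"wx": 0, "wy": 0, "wz": 0, "x": 0, "y": 0, "z": 0, "gripper": -0.4}, {"wx": 0, "wy": 0, "wz": 0, "x": 0, "y": 0, "z": 0, "gripper": -0.4}]}}

```text
time_s: 7.85
tool_pos: [597.8, -91.6, 3.0]
tool_rot: [0.0, 0.652, 0.758, 0.0]
wrist_force: [0.4, 0.2, 0.0]
opening: 0.701
grip_force: 0.0
```

```bash
python3 -c "from h import *;stat()"
```

```text
t 7.85 det [-283.3   -1.6] z 3.0 yaw 98.61 F det [ 0.15 -0.4   0.02] open 0.7 tilt [0.0004 0.0002]
```

{"fn": "apply_moves", "kwargs": {"rows": [{"wx": 0, "wy": 0, "wz": 0.001, "x": 0.008, "y": 0, "z": 0, "gripper": -0.4}, {"wx": 0, "wy": 0, "wz": 0, "x": 0.008, "y": 0, "z": 0, "gripper": -0.4}, {"wx": 0, "wy": 0, "wz": 0, "x": 0.008, "y": 0, "z": 0, "gripper": -0.4}, {"wx": 0, "wy": 0, "wz": 0, "x": 0.01, "y": 0, "z": 0, "gripper": -0.4}, {"wx": 0, "wy": 0, "wz": 0, "x": 0.01, "y": 0, "z": 0, "gripper": -0.4}, {"wx": 0, "wy": 0, "wz": 0, "x": 0.01, "y": 0, "z": 0, "gripper": -0.4}, {"wx": 0, "wy": 0, "wz": 0, "x": 0.01, "y": 0, "z": 0, "gripper": -0.4}, {"wx": 0, "wy": 0, "wz": 0, "x": 0.01, "y": 0, "z": 0, "gripper": -0.4}, {"wx": 0, "wy": 0, "wz": 0, "x": 0.008, "y": 0, "z": 0, "gripper": -0.4}, {"wx": 0, "wy": 0, "wz": 0, "x": 0.006, "y": 0, "z": 0, "gripper": -0.4}]}}

```text
time_s: 8.85
tool_pos: [586.9, -21.1, 2.1]
tool_rot: [-0.0, 0.653, 0.758, -0.0]
wrist_force: [-1.0, -4.4, 3.6]
opening: 0.698
grip_force: 2.1
```

{"fn": "apply_moves", "kwargs": {"rows": [{"wx": 0, "wy": 0, "wz": 0, "x": 0.008, "y": 0, "z": 0, "gripper": -0.4}, {"wx": 0, "wy": 0, "wz": 0, "x": 0.008, "y": 0, "z": 0, "gripper": -0.4}, {"wx": 0, "wy": 0, "wz": 0, "x": 0.006, "y": 0, "z": 0, "gripper": -0.4}, {"wx": 0, "wy": 0, "wz": 0, "x": 0.004, "y": 0, "z": 0, "gripper": -0.4}, {"wx": 0, "wy": 0, "wz": 0, "x": 0, "y": 0, "z": 0, "gripper": -0.4}]}}

```text
time_s: 9.35
tool_pos: [583.6, -0.5, 1.8]
tool_rot: [-0.0, 0.653, 0.758, -0.0]
wrist_force: [-0.1, -0.4, -0.0]
opening: 0.703
grip_force: 0.0
```

```bash
python3 - <<'E'
from h import *
stat();cart(-52);c=load('scene')
cv2.imwrite('pics/s2.png',cv2.resize(c['frame'][100:250,280:500],None,fx=3.5,fy=3.5,interpolation=cv2.INTER_CUBIC))
E
```

```text
t 9.35 det [-191.2   -0.9] z 1.8 yaw 98.52 F det [-0.38  0.2  -0.05] open 0.7 tilt [-0.0004 -0.0001]
scene cart 284 ((-110.74105834960938, -27.674041748046875), (134.89404296875, 59.5977783203125), 36.9712028503418)
top cart 19 ((-72.16863250732422, -28.38296890258789), (21.00333595275879, 5.608608245849609), 85.40251922607422)
```

View pics/s2.png

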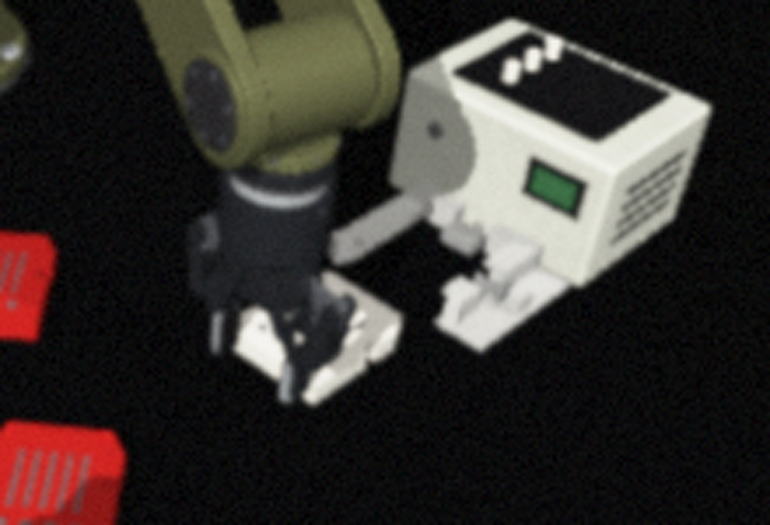

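The cartridge sits squarely before the slot (pixels 320,330), with both fingers behind its plain end at (217,330) and (290,380). I'll go into the mouth.

{"fn": "apply_moves", "kwargs": {"rows": [{"wx": 0, "wy": 0, "wz": 0, "x": 0.007, "y": 0, "z": 0, "gripper": -0.4}, {"wx": 0, "wy": 0, "wz": 0, "x": 0.007, "y": 0, "z": 0, "gripper": -0.4}, {"wx": 0, "wy": 0, "wz": 0, "x": 0.007, "y": 0, "z": 0, "gripper": -0.4}, {"wx": 0, "wy": 0, "wz": 0, "x": 0.007, "y": 0, "z": 0, "gripper": -0.4}, {"wx": 0, "wy": 0, "wz": 0, "x": 0.006, "y": 0, "z": 0, "gripper": -0.4}, {"wx": 0, "wy": 0, "wz": 0, "x": 0.006, "y": 0, "z": 0, "gripper": -0.4}]}}

```text
time_s: 10.05
tool_pos: [579.1, 31.0, 2.1]
tool_rot: [-0.0, 0.653, 0.758, 0.0]
wrist_force: [1.0, -1.2, -1.1]
opening: 0.699
grip_force: 0.5
```

{"fn": "apply_moves", "kwargs": {"rows": [{"wx": 0, "wy": 0, "wz": 0, "x": 0.006, "y": 0, "z": 0, "gripper": -0.4}, {"wx": 0, "wy": 0, "wz": 0, "x": 0.006, "y": 0, "z": 0, "gripper": -0.4}, {"wx": 0, "wy": 0, "wz": 0, "x": 0.006, "y": 0, "z": 0, "gripper": -0.4}, {"wx": 0, "wy": 0, "wz": 0, "x": 0.006, "y": 0, "z": 0, "gripper": -0.4}, {"wx": 0, "wy": 0, "wz": 0, "x": 0, "y": 0, "z": 0, "gripper": -0.4}]}}

```text
time_s: 10.55
tool_pos: [576.3, 50.1, 2.1]
tool_rot: [-0.0, 0.653, 0.758, 0.0]
wrist_force: [-0.3, -0.3, 0.1]
opening: 0.701
grip_force: 0.0
```

```bash
python3 - <<'E'
from h import *
stat();c=grab('scene')
cv2.imwrite('pics/s3.png',cv2.resize(c['frame'][100:250,280:500],None,fx=3.5,fy=3.5,interpolation=cv2.INTER_CUBIC))
E
```

```text
t 10.55 det [-140.   -1.] z 2.1 yaw 98.54 F det [-0.26  0.3   0.11] open 0.7 tilt [-0.      0.0001]
```

View pics/s3.png

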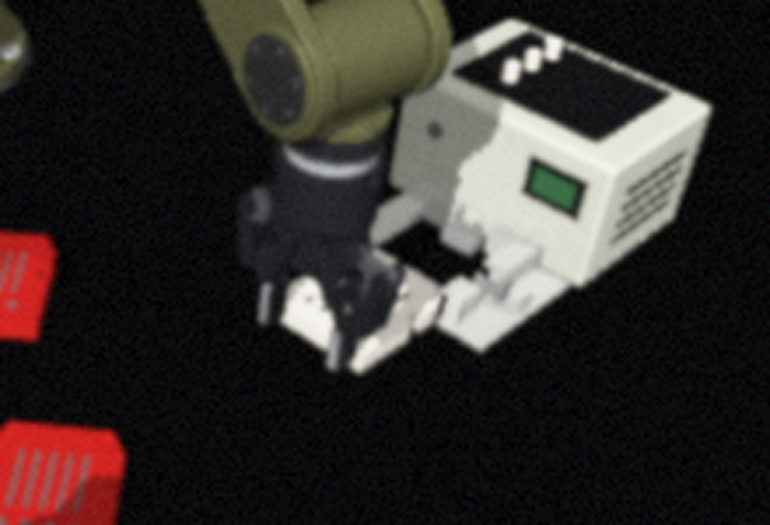

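The front has entered between the rails (pixel 430,300) without any force building up. I'll continue slower.

{"fn": "apply_moves", "kwargs": {"rows": [{"wx": 0, "wy": 0, "wz": 0, "x": 0.005, "y": 0, "z": 0, "gripper": -0.4}, {"wx": 0, "wy": 0, "wz": 0, "x": 0.005, "y": 0, "z": 0, "gripper": -0.4}, {"wx": 0, "wy": 0, "wz": 0, "x": 0.005, "y": 0, "z": 0, "gripper": -0.4}, {"wx": 0, "wy": 0, "wz": 0, "x": 0.005, "y": 0, "z": 0, "gripper": -0.4}]}}

```text
time_s: 11.0
tool_pos: [574.0, 65.6, 2.2]
tool_rot: [0.0, 0.653, 0.758, 0.0]
wrist_force: [0.5, -1.9, 1.5]
opening: 0.7
grip_force: 1.1
```

{"fn": "apply_moves", "kwargs": {"rows": [{"wx": 0, "wy": 0, "wz": 0, "x": 0.005, "y": 0, "z": 0, "gripper": -0.4}, {"wx": 0, "wy": 0, "wz": 0, "x": 0.005, "y": 0, "z": 0, "gripper": -0.4}, {"wx": 0, "wy": 0, "wz": 0, "x": 0.005, "y": 0, "z": 0, "gripper": -0.4}, {"wx": 0, "wy": 0, "wz": 0, "x": 0.005, "y": 0, "z": 0, "gripper": -0.4}]}}

```text
time_s: 11.4
tool_pos: [571.6, 81.4, 2.2]
tool_rot: [0.0, 0.653, 0.758, 0.0]
wrist_force: [-0.1, -2.8, 0.4]
opening: 0.7
grip_force: 1.3
```

{"fn": "apply_moves", "kwargs": {"rows": [{"wx": 0, "wy": 0, "wz": 0, "x": 0.0025, "y": 0, "z": 0, "gripper": -0.4}, {"wx": 0, "wy": 0, "wz": 0, "x": 0.0025, "y": 0, "z": 0, "gripper": -0.4}, {"wx": 0, "wy": 0, "wz": 0, "x": 0.0025, "y": 0, "z": 0, "gripper": -0.4}]}}

```text
time_s: 11.7
tool_pos: [570.8, 87.1, 2.2]
tool_rot: [0.0, 0.653, 0.758, 0.0]
wrist_force: [0.0, -3.8, 1.3]
opening: 0.702
grip_force: 1.5
```

```bash
python3 -c "from h import *;stat()"
```

```text
t 11.7 det [-102.6   -1. ] z 2.2 yaw 98.5 F det [-3.75  0.53  1.34] open 0.7 tilt [0.0001 0.    ]
```

{"fn": "apply_moves", "kwargs": {"rows": [{"wx": 0, "wy": 0, "wz": 0, "x": 0.003, "y": 0, "z": 0, "gripper": -0.4}, {"wx": 0, "wy": 0, "wz": 0, "x": 0.003, "y": 0, "z": 0, "gripper": -0.4}]}}

```text
time_s: 11.9
tool_pos: [570.0, 91.9, 2.1]
tool_rot: [0.0, 0.653, 0.758, 0.0]
wrist_force: [0.6, -3.6, 1.6]
opening: 0.696
grip_force: 1.6
```

{"fn": "apply_moves", "kwargs": {"rows": [{"wx": 0, "wy": 0, "wz": 0, "x": 0.003, "y": 0, "z": 0, "gripper": -0.4}, {"wx": 0, "wy": 0, "wz": 0, "x": 0.002, "y": 0, "z": 0, "gripper": -0.4}]}}

```text
time_s: 12.1
tool_pos: [569.3, 95.7, 2.1]
tool_rot: [0.0, 0.653, 0.758, -0.0]
wrist_force: [-0.3, -6.5, 3.5]
opening: 0.7
grip_force: 3.5
```

{"fn": "apply_moves", "kwargs": {"rows": [{"wx": 0, "wy": 0, "wz": 0, "x": 0.0015, "y": 0, "z": 0, "gripper": -0.4}, {"wx": 0, "wy": 0, "wz": 0, "x": 0.0015, "y": 0, "z": 0, "gripper": -0.4}]}}

```text
time_s: 12.3
tool_pos: [569.0, 97.8, 2.1]
tool_rot: [0.0, 0.653, 0.758, -0.0]
wrist_force: [-0.5, -8.0, 2.7]
opening: 0.695
grip_force: 3.7
```

{"fn": "apply_moves", "kwargs": {"rows": [{"wx": 0, "wy": 0, "wz": 0, "x": 0.0015, "y": 0, "z": 0, "gripper": -0.4}, {"wx": 0, "wy": 0, "wz": 0, "x": 0.0015, "y": 0, "z": 0, "gripper": -0.4}]}}

```text
time_s: 12.5
tool_pos: [568.6, 100.1, 2.1]
tool_rot: [0.0, 0.653, 0.758, -0.0]
wrist_force: [-0.9, -8.3, 3.2]
opening: 0.702
grip_force: 3.9
```

```bash
python3 -c "from h import *;stat()"
```

```text
t 12.5 det [-89.5  -0.7] z 2.1 yaw 98.5 F det [-8.11  2.14  3.17] open 0.7 tilt [ 0.0001 -0.0004]
```

{"fn": "apply_moves", "kwargs": {"rows": [{"wx": 0, "wy": 0, "wz": 0, "x": 0.0015, "y": 0, "z": 0, "gripper": -0.4}, {"wx": 0, "wy": 0, "wz": 0, "x": 0.0015, "y": 0, "z": 0, "gripper": -0.4}]}}

```text
time_s: 12.7
tool_pos: [568.3, 102.4, 2.1]
tool_rot: [0.0, 0.653, 0.758, -0.0]
wrist_force: [-1.3, -9.4, 3.6]
opening: 0.7
grip_force: 4.1
```

{"fn": "apply_moves", "kwargs": {"rows": [{"wx": 0, "wy": 0, "wz": 0, "x": 0.0015, "y": 0, "z": 0, "gripper": -0.4}, {"wx": 0, "wy": 0, "wz": 0, "x": 0.0015, "y": 0, "z": 0, "gripper": -0.4}]}}

```text
time_s: 12.9
tool_pos: [567.9, 104.7, 2.1]
tool_rot: [0.0, 0.653, 0.758, -0.0]
wrist_force: [0.0, -7.5, 3.2]
opening: 0.696
grip_force: 4.0
```

{"fn": "apply_moves", "kwargs": {"rows": [{"wx": 0, "wy": 0, "wz": 0, "x": 0.0015, "y": 0, "z": 0, "gripper": -0.4}]}}

```text
time_s: 13.0
tool_pos: [567.7, 106.0, 2.1]
tool_rot: [0.0, 0.653, 0.758, -0.0]
wrist_force: [-1.3, -5.5, 3.5]
opening: 0.7
grip_force: 2.9
```

{"fn": "apply_moves", "kwargs": {"rows": [{"wx": 0, "wy": 0, "wz": 0, "x": 0.0015, "y": 0, "z": 0, "gripper": -0.4}]}}

```text
time_s: 13.1
tool_pos: [567.4, 107.4, 2.1]
tool_rot: [-0.0, 0.653, 0.758, -0.0]
wrist_force: [-0.6, -5.5, 3.7]
opening: 0.698
grip_force: 2.9
```

```bash
python3 -c "from h import *;stat()"
```

```text
t 13.1 det [-82.1  -0.6] z 2.1 yaw 98.5 F det [-5.34  1.41  3.69] open 0.7 tilt [-0.0001 -0.0004]
```

{"fn": "apply_moves", "kwargs": {"rows": [{"wx": 0, "wy": 0, "wz": 0, "x": 0.001, "y": 0, "z": 0, "gripper": -0.4}, {"wx": 0, "wy": 0, "wz": 0, "x": 0, "y": 0, "z": 0, "gripper": -0.4}]}}

```text
time_s: 13.3
tool_pos: [567.2, 108.3, 2.0]
tool_rot: [-0.0, 0.653, 0.758, -0.0]
wrist_force: [-1.0, -4.7, 3.9]
opening: 0.7
grip_force: 2.3
```

```bash
python3 - <<'E'
from h import *
stat();c=grab('scene');stat()
cv2.imwrite('pics/s4.png',cv2.resize(c['frame'][130:210,370:450],None,fx=7,fy=7,interpolation=cv2.INTER_CUBIC))
E
```

```text
t 13.3 det [-81.2  -0.6] z 2.0 yaw 98.52 F det [-4.49  1.65  3.86] open 0.7 tilt [-0.0002 -0.0004]
t 13.35 det [-81.1  -0.6] z 2.0 yaw 98.52 F det [-3.74  1.53  4.25] open 0.7 tilt [-0.0002 -0.0004]
```

View pics/s4.png

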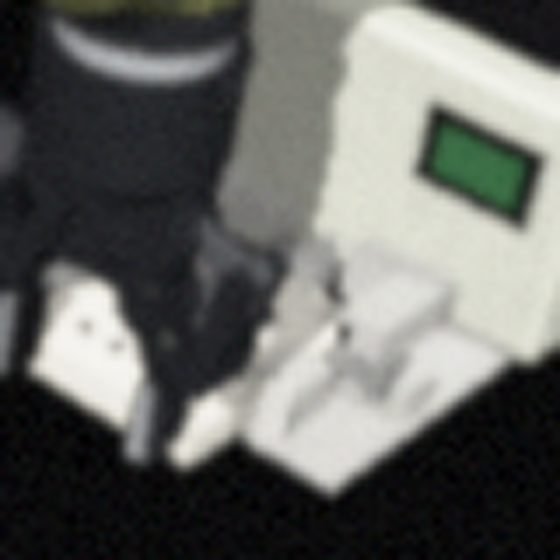

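The cartridge still stands about 25 mm or more out of the mouth (corner at pixel 180,465; rail mouth at 245,440). So the force drop came from the catch climbing the bevel onto the edge, not from the notch. I'll continue gently.

{"fn": "apply_moves", "kwargs": {"rows": [{"wx": 0, "wy": 0, "wz": 0, "x": 0.0015, "y": 0, "z": 0, "gripper": -0.4}, {"wx": 0, "wy": 0, "wz": 0, "x": 0.0015, "y": 0, "z": 0, "gripper": -0.4}]}}

```text
time_s: 13.55
tool_pos: [566.9, 110.5, 2.0]
tool_rot: [-0.0, 0.653, 0.758, -0.0]
wrist_force: [-1.6, -5.7, 4.0]
opening: 0.701
grip_force: 2.9
```

{"fn": "apply_moves", "kwargs": {"rows": [{"wx": 0, "wy": 0, "wz": 0, "x": 0.0015, "y": 0, "z": 0, "gripper": -0.4}]}}

```text
time_s: 13.65
tool_pos: [566.7, 111.7, 2.0]
tool_rot: [-0.0, 0.653, 0.758, -0.0]
wrist_force: [-2.3, -6.8, 3.0]
opening: 0.703
grip_force: 2.9
```

```bash
python3 -c "from h import *;stat();c=load('scene');print(det(onplane(c,395.7,196.4,0)),det(onplane(c,395.7,196.4,8)))"
```

```text
t 13.65 det [-77.7  -0.6] z 2.0 yaw 98.51 F det [-6.35  3.3   3.03] open 0.7 tilt [-0.0001 -0.0005]
[-74.3827457 -49.1469536] [-82.63398063 -54.14559396]
```

{"fn": "apply_moves", "kwargs": {"rows": [{"wx": 0, "wy": 0, "wz": 0, "x": 0.0015, "y": 0, "z": 0, "gripper": -0.4}, {"wx": 0, "wy": 0, "wz": 0, "x": 0.0015, "y": 0, "z": 0, "gripper": -0.4}]}}

```text
time_s: 13.85
tool_pos: [566.3, 114.1, 2.0]
tool_rot: [-0.0, 0.653, 0.758, -0.001]
wrist_force: [-1.1, -6.1, 4.1]
opening: 0.701
grip_force: 2.9
```

{"fn": "apply_moves", "kwargs": {"rows": [{"wx": 0, "wy": 0, "wz": 0, "x": 0.0015, "y": 0, "z": 0, "gripper": -0.4}, {"wx": 0, "wy": 0, "wz": 0, "x": 0.0015, "y": 0, "z": 0, "gripper": -0.4}]}}

```text
time_s: 14.05
tool_pos: [566.0, 116.4, 2.0]
tool_rot: [-0.0, 0.653, 0.758, -0.001]
wrist_force: [-1.5, -9.4, 3.5]
opening: 0.697
grip_force: 4.1
```

{"fn": "apply_moves", "kwargs": {"rows": [{"wx": 0, "wy": 0, "wz": 0, "x": 0.0015, "y": 0, "z": 0, "gripper": -0.4}]}}

```text
time_s: 14.15
tool_pos: [565.8, 117.4, 2.0]
tool_rot: [-0.0, 0.653, 0.758, -0.001]
wrist_force: [-1.3, -8.9, 3.8]
opening: 0.698
grip_force: 4.2
```

```bash
python3 -c "from h import *;stat()"
```

```text
t 14.15 det [-71.9  -0.5] z 2.0 yaw 98.51 F det [-8.57  2.56  3.83] open 0.7 tilt [-0.     -0.0006]
```

The force stepped up by about 3 N at y≈115, so the ejector has been reached. Home should be about 15 mm further.

{"fn": "apply_moves", "kwargs": {"rows": [{"wx": 0, "wy": 0, "wz": 0, "x": 0.0015, "y": 0, "z": 0, "gripper": -0.4}, {"wx": 0, "wy": 0, "wz": 0, "x": 0.0015, "y": 0, "z": 0, "gripper": -0.4}]}}

```text
time_s: 14.35
tool_pos: [565.5, 119.7, 2.0]
tool_rot: [0.0, 0.653, 0.758, -0.001]
wrist_force: [-1.5, -9.6, 4.1]
opening: 0.699
grip_force: 4.5
```

{"fn": "apply_moves", "kwargs": {"rows": [{"wx": 0, "wy": 0, "wz": 0, "x": 0.0015, "y": 0, "z": 0, "gripper": -0.4}, {"wx": 0, "wy": 0, "wz": 0, "x": 0.0015, "y": 0, "z": 0, "gripper": -0.4}]}}

```text
time_s: 14.55
tool_pos: [565.1, 122.0, 2.0]
tool_rot: [0.0, 0.653, 0.758, -0.001]
wrist_force: [-1.5, -8.9, 3.6]
opening: 0.696
grip_force: 4.8
```

{"fn": "apply_moves", "kwargs": {"rows": [{"wx": 0, "wy": 0, "wz": 0, "x": 0.0015, "y": 0, "z": 0, "gripper": -0.4}, {"wx": 0, "wy": 0, "wz": 0, "x": 0.0015, "y": 0, "z": 0, "gripper": -0.4}]}}

```text
time_s: 14.75
tool_pos: [564.8, 124.3, 2.0]
tool_rot: [0.0, 0.653, 0.758, -0.001]
wrist_force: [-0.7, -10.7, 4.2]
opening: 0.698
grip_force: 5.0
```

```bash
python3 -c "from h import *;stat()"
```

```text
t 14.75 det [-65.   -0.5] z 2.0 yaw 98.51 F det [-10.51   2.31   4.17] open 0.7 tilt [ 0.0001 -0.0007]
```

{"fn": "apply_moves", "kwargs": {"rows": [{"wx": 0, "wy": 0, "wz": 0, "x": 0.0015, "y": 0, "z": 0, "gripper": -0.4}, {"wx": 0, "wy": 0, "wz": 0, "x": 0.0015, "y": 0, "z": 0, "gripper": -0.4}]}}

```text
time_s: 14.95
tool_pos: [564.4, 126.6, 2.0]
tool_rot: [0.0, 0.653, 0.758, -0.001]
wrist_force: [-0.8, -11.0, 3.6]
opening: 0.703
grip_force: 5.2
```

{"fn": "apply_moves", "kwargs": {"rows": [{"wx": 0, "wy": 0, "wz": 0, "x": 0.001, "y": 0, "z": 0, "gripper": -0.4}]}}

```text
time_s: 15.05
tool_pos: [564.3, 127.5, 2.0]
tool_rot: [0.0, 0.653, 0.758, -0.001]
wrist_force: [-1.7, -10.8, 3.8]
opening: 0.702
grip_force: 5.1
```

{"fn": "apply_moves", "kwargs": {"rows": [{"wx": 0, "wy": 0, "wz": 0, "x": 0.001, "y": 0, "z": 0, "gripper": -0.4}]}}

```text
time_s: 15.15
tool_pos: [564.2, 128.3, 2.0]
tool_rot: [0.0, 0.653, 0.758, -0.001]
wrist_force: [-1.0, -9.3, 4.6]
opening: 0.705
grip_force: 4.9
```

{"fn": "apply_moves", "kwargs": {"rows": [{"wx": 0, "wy": 0, "wz": 0, "x": 0.001, "y": 0, "z": 0, "gripper": -0.4}]}}

```text
time_s: 15.25
tool_pos: [564.1, 129.1, 2.1]
tool_rot: [0.0, 0.653, 0.758, -0.001]
wrist_force: [-0.7, -9.2, 3.6]
opening: 0.699
grip_force: 4.6
```

{"fn": "apply_moves", "kwargs": {"rows": [{"wx": 0, "wy": 0, "wz": 0, "x": 0.001, "y": 0, "z": 0, "gripper": -0.4}]}}

```text
time_s: 15.35
tool_pos: [564.0, 129.9, 2.0]
tool_rot: [0.0, 0.653, 0.758, -0.001]
wrist_force: [-0.4, -9.1, 4.0]
opening: 0.702
grip_force: 4.4
```

{"fn": "apply_moves", "kwargs": {"rows": [{"wx": 0, "wy": 0, "wz": 0, "x": 0.001, "y": 0, "z": 0, "gripper": -0.4}]}}

```text
time_s: 15.45
tool_pos: [563.9, 130.8, 2.0]
tool_rot: [0.0, 0.653, 0.758, -0.001]
wrist_force: [-0.5, -8.9, 3.8]
opening: 0.7
grip_force: 4.6
```

```bash
python3 -c "from h import *;stat()"
```

```text
t 15.45 det [-58.4  -0.5] z 2.0 yaw 98.51 F det [-8.78  1.78  3.78] open 0.7 tilt [ 0.     -0.0006]
```

The force eased from 11 to 9 N at y≈128, as it should when the catch leaves the edge for the notch. I'll back off slowly and see whether the cartridge follows.

{"fn": "apply_moves", "kwargs": {"rows": [{"wx": 0, "wy": 0, "wz": 0, "x": -0.001, "y": 0, "z": 0, "gripper": -0.4}, {"wx": 0, "wy": 0, "wz": 0, "x": -0.001, "y": 0, "z": 0, "gripper": -0.4}]}}

```text
time_s: 15.65
tool_pos: [564.1, 130.0, 1.9]
tool_rot: [-0.0, 0.653, 0.758, -0.0]
wrist_force: [-0.4, 0.4, 0.0]
opening: 0.699
grip_force: 0.0
```

{"fn": "apply_moves", "kwargs": {"rows": [{"wx": 0, "wy": 0, "wz": 0, "x": -0.001, "y": 0, "z": 0, "gripper": -0.4}, {"wx": 0, "wy": 0, "wz": 0, "x": -0.001, "y": 0, "z": 0, "gripper": -0.4}]}}

```text
time_s: 15.85
tool_pos: [564.4, 128.3, 2.0]
tool_rot: [-0.0, 0.653, 0.758, -0.0]
wrist_force: [0.1, -0.5, 0.1]
opening: 0.701
grip_force: 0.0
```

{"fn": "apply_moves", "kwargs": {"rows": [{"wx": 0, "wy": 0, "wz": 0, "x": -0.001, "y": 0, "z": 0, "gripper": -0.4}, {"wx": 0, "wy": 0, "wz": 0, "x": -0.001, "y": 0, "z": 0, "gripper": -0.4}]}}

```text
time_s: 16.05
tool_pos: [564.8, 126.6, 2.0]
tool_rot: [-0.0, 0.653, 0.758, 0.0]
wrist_force: [-0.0, 0.3, 0.4]
opening: 0.703
grip_force: 0.0
```

```bash
python3 -c "from h import *;stat()"
```

```text
t 16.05 det [-62.7  -0.8] z 2.0 yaw 98.51 F det [0.32 0.   0.4 ] open 0.7 tilt [-0.0001  0.    ]
```

The force went to zero at once and the cartridge doesn't follow, so it is held. I'll withdraw and look.

{"fn": "apply_moves", "kwargs": {"rows": [{"wx": 0, "wy": 0, "wz": 0, "x": -0.03, "y": 0, "z": 0, "gripper": -0.4}, {"wx": 0, "wy": 0, "wz": 0, "x": -0.04, "y": 0, "z": -0.03, "gripper": -0.4}, {"wx": 0, "wy": 0, "wz": 0, "x": -0.045, "y": 0, "z": -0.03, "gripper": -0.4}, {"wx": 0, "wy": 0, "wz": 0, "x": -0.05, "y": 0, "z": -0.03, "gripper": -0.4}, {"wx": 0, "wy": 0, "wz": 0, "x": -0.05, "y": 0, "z": -0.03, "gripper": -0.4}, {"wx": 0, "wy": 0, "wz": 0, "x": -0.05, "y": 0, "z": -0.03, "gripper": -0.4}, {"wx": 0, "wy": 0, "wz": 0, "x": 0, "y": 0, "z": 0, "gripper": -0.4}, {"wx": 0, "wy": 0, "wz": 0, "x": 0, "y": 0, "z": 0, "gripper": -0.4}]}}

```text
time_s: 16.85
tool_pos: [596.1, -83.7, 122.2]
tool_rot: [0.0, 0.653, 0.757, 0.0]
wrist_force: [0.3, -0.4, -0.6]
opening: 0.698
grip_force: 0.0
```

```bash
python3 - <<'E'
from h import *
stat();c=grab('scene');t=grab('top')
a=cv2.resize(c['frame'][130:210,370:450],(500,500),interpolation=cv2.INTER_CUBIC)
b=cv2.resize(t['frame'][150:230,145:225],(500,500),interpolation=cv2.INTER_CUBIC)
cv2.imwrite('pics/f.png',cv2.resize(np.hstack([a,b]),(800,400)))
g=t['frame'].mean(2).astype(np.float32)
for y in(-30,-15,0,15,30):
    xs=np.arange(-110,-20,.5);b=np.array([cv2.getRectSubPix(g,(1,1),tuple(map(float,proj(t,[*wor(x,y),16]))))[0,0] for x in xs])>110
    print(y,xs[np.flatnonzero(np.diff(b.astype(int)))][:2])
E
```

```text
t 16.85 det [-275.3   -1.1] z 122.2 yaw 98.41 F det [-0.4  -0.2  -0.56] open 0.7 tilt [0.0001 0.0002]
-30 [-53.]
-15 [-53.]
0 [-53.]
15 [-52.]
30 [-51.5]
```

View pics/f.png

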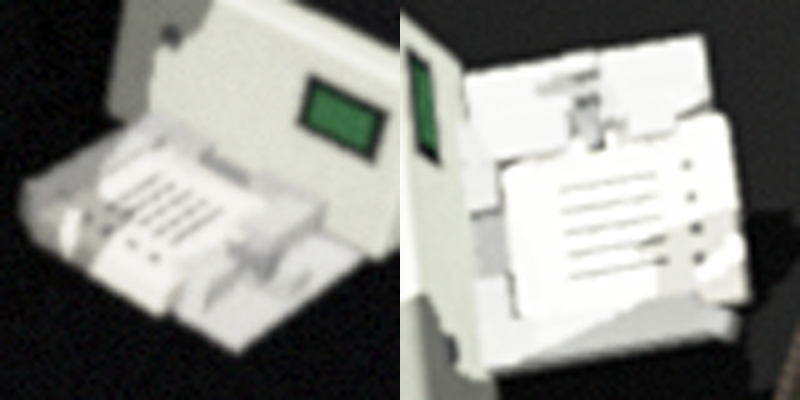

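The final picture shows the cartridge in the slot with the catch pin sitting in its notch (right half, 600,135). Its plain end measures about 8 mm out of the mouth (x≈−52), where an uncaught one would have come back to about −65. The arm is clear, so I'm handing in.

```bash
python3 -c "from h import *;print(env.job_done())"
```

```text
the job is handed in; nothing more can be done
None
```

The cartridge is in the detector slot with the catch in its notch; it stayed put when the fingers backed off. The job took about 17 s, pushing force stayed around 11 N, the bottles and flask were not touched, and the job is handed in.

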